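Hang the cutlery cup on the dish rack

TASK

Pick up the empty white cutlery cup and hang it by its two back hooks on the front rail of the dish rack, both hooks fully down over the rail; the wire frame sits loosely in its tray on soft feet, so feel for the rail and never force it. Before you let go, tug the cup downward gently and hold the pull for about a second to make sure that it is held, then leave it hanging upright. Leave the mug, the sugar jar, the spoon and the fork where they are.

Things in the scene. Friction and masses are not known exactly. Their poses are not given: they have to be found in the camera images.
- cutlery_cup: cutlery cup: empty, open-topped white plastic box with drain slots, 62 mm deep (x), 60 wide (y), 115 high, 0.11 to 0.23 kg, standing upright on the worktop. Origin: centre of its underside; z up; +x points to its back, where two strap hooks leave the top of the wall and turn down. The back wall (x = +31 mm) is flat
- cup_grip (a point): middle of the cup, 85 mm above its underside (30 mm below the rim); axes as the cup's. Grip here from above across the 60 mm width, pads on the flat +y and -y sides, which are solid over the top 45 mm
- hook_left (a point): cup's hook on its +y side: middle of the throat at the underside of the strap (35.5, 24, 112 mm in the cup's frame; axes as the cup's). Throat 9 mm front to back: back wall at x = 31, inner face of the down-turned tongue at x = 40. Tongue 3.5 mm thick, 12 wide, tip 16 mm below this point. When hung, this point is 3 mm above the real rail's axis and within 1.5 mm of it in x
- hook_right (a point): the same for the like hook on the cup's -y side (35.5, -24, 112 mm in the cup's frame)
- dish_rack: dish rack: a steel wire frame, 270 mm wide (y), 210 deep (x), that stands loosely on soft feet in a fixed grey drip tray 254 x 300 mm. Plates stand in its left half, a tumbler at its back right, all below 0.21 m. Origin: centre of the tray's underside; -x is its front; a hung cup's +x agrees with its +x. Over 18 N between cup and rack is too much; 6 to 10 N is a gentle tug
- rail_mid (a point): where the axis of the front rail (round bar 6 mm thick along y, 160 mm up) has its mid-length, reckoned from the tray; axes as the rack's. The real rail lies up to 8 mm nearer or farther in x and up to 4 mm higher or lower; y is true. A like bar 85 mm below it stops the cup's back. Put the cup's middle at this y or a multiple of 24 mm from it, so that both tongues pass between the wires
- wire_top (a point): top of one of the upright wires, 5 mm thick, that stand right behind the front rail (axis 5.5 mm behind the rail's axis, tops 3.5 mm above it, shifted with it) at y = +-12, +-36, +-60, +-84, +-108 mm from the rail's middle; this one is at +12 mm. A tongue that lands on a wire or on the rail stays perched about 16 mm too high and must be lifted and moved over
- dispenser_front (a point): front end of the tap of the tall, fixed water dispenser (220 mm wide along y, 0.39 m high, reaching back from this point), which stands between the cup and the rack: carry the cup past on the robot's side of it
- mug: bystander: green and white mug, 93 mm high, left of the work. Origin under its body
- sugar_jar: bystander: square clear jar with red lid, 68 x 68 x 105 mm, right of the rack. Origin: centre of its underside
- spoon: bystander: steel spoon, 201 mm long, lying on the worktop. Origin: centre of its underside
- fork: bystander: steel fork, 206 mm long, lying on the worktop. Origin: centre of its underside

How it is judged (in metres and radians):
On the way, in this order (a step that is already met when the one before it is completed fails the run):
1. the cup is lifted clear of the worktop in the fingers (height (world z) of cutlery_cup above 0.03 m and contact force between the fingers and cutlery_cup above 0.5 N), for 0.2 s.
2. with both hooks fully down over the rail and the fingers still on the cup, it is pulled down so that the rack carries 5 to 18 N (z of hook_left in the frame of rail_mid between -0.004 and 0.009 m and x of hook_left in the frame of rail_mid between -0.012 and 0.012 m and y of hook_left in the frame of rail_mid between -0.12 and 0.12 m and z of hook_right in the frame of rail_mid between -0.004 and 0.009 m and x of hook_right in the frame of rail_mid between -0.012 and 0.012 m and y of hook_right in the frame of rail_mid between -0.12 and 0.12 m and contact force between cutlery_cup and dish_rack above 5 N and contact force between the fingers and cutlery_cup above 0.5 N), for 0.4 s.
At the end, for the whole second after the job is handed in: the cup hangs released, at rest and upright (within 0.1 rad) anywhere along the rack's front rail, carried by the rack, the throat of each hook over the rail: throat point within 12 mm of the reckoned axis in x and -4 to 9 mm above it (the frame's play included; perched hooks are higher) (z of hook_left in the frame of rail_mid between -0.004 and 0.009 m and x of hook_left in the frame of rail_mid between -0.012 and 0.012 m and y of hook_left in the frame of rail_mid between -0.12 and 0.12 m and z of hook_right in the frame of rail_mid between -0.004 and 0.009 m and x of hook_right in the frame of rail_mid between -0.012 and 0.012 m and y of hook_right in the frame of rail_mid between -0.12 and 0.12 m and angle between cutlery_cup's own z axis and vertical below 0.1 rad and linear speed of cutlery_cup below 0.02 m/s and angular speed of cutlery_cup below 0.2 rad/s and contact force between cutlery_cup and dish_rack above 0.4 N); the robot touches nothing.
It fails at once if the cup is forced against the rack with more than 18 N (contact force between cutlery_cup and dish_rack above 18 N).
It fails at once if the mug is moved more than 20 mm (distance of mug from where it was at the start of the episode above 0.02 m).
It fails at once if the sugar jar is moved more than 20 mm (distance of sugar_jar from where it was at the start of the episode above 0.02 m).
It fails at once if the spoon is moved more than 20 mm (distance of spoon from where it was at the start of the episode above 0.02 m).
It fails at once if the fork is moved more than 20 mm (distance of fork from where it was at the start of the episode above 0.02 m).
It also fails if it takes over 54 s, if anything falls off the work surface, if the arm or the gripper's body presses on something with over 40 N, if the wrist force passes 120 N, or if a joint passes its speed limit or range.

ROBOT

A 6-joint arm with a two-finger parallel gripper is mounted at the origin on a cart in front of the work surface, level with it; the furniture and walls round the work are solid. World frame = base frame: x ahead of the robot, y to its left, z up, the work surface at z = 0. Lengths are in mm, angles in rad, forces in N, time in s.
With the tool pointing down it reaches from about 275 to 1000 mm from the base axis. Payload 8.4 kg.
Tool frame: the origin (TCP) lies on the mounting face of the last link; the fingertips stand 173 mm ahead of it and the grasp point (between the pads) lies 155 mm ahead of it; z points along the fingers, y is the line along which they close (so a half turn about z gives the same grasp; the last joint's range is limited). The gripper opens to 85 mm and grips with 20 to 120 N. Pads are 22 mm wide; open, the fingers measure 114 mm over their backs; the gripper's body (76 mm by 85 mm) begins 54 mm behind the grasp point. The pads swing forward as they close: fully open they stand 13 mm farther back than shut.
Start: joints at [-1.21, 0.353, 1.633, -0, 1.155, -0.002], TCP at [221.807, -584.321, 404.681] pointing down, gripper open.
Joint ranges: [-2.63, 2.63], [-0.92, 2.1], [0.06, 2.66], [-1.3, 4.44], [0, 2.69], [-3.02, 3.02]. Speed limits (rad/s): [2.22, 2.22, 2.79, 3.14, 3.14, 3.14].

INTERFACE

Orientations are given as [roll, pitch, yaw] about the fixed x, y, z axes, in that order (R = Rz(yaw) Ry(pitch) Rx(roll)).
In Python, from rig import r gives the robot as it stands.
- The arm moves only by the tool apply_moves, never from a script. Its argument "deltas" is a list of rows, each an object with "claw": the gripper command: -1 is fully open, 1 is shut, values between are in proportion; "delta_pos": the shift along the tool's x, y, z in cm, a list of three; "yaw": the turn about the tool's z in rad. In form: [{"claw": claw, "delta_pos": [tx, ty, tz], "yaw": yaw}, ...]. A call has 1 to 8 rows; each row shifts and turns the commanded pose from where the row before left it, along the tool's axes as they then stand; what a row does not reach is not made up. A row lasts 1/8 s, in which the tool goes at most 62.5 mm and 10.7 degrees, less where a joint would pass 70% of its speed; a pose out of reach is approached as far as the arm can. A call with a gripper value outside its range is refused whole. The fingers move at their own pace and stop on an object; "grip_force" is the grip in N (left out, the last holds). Time passes only in rows, so rows that do not move let the fingers close. It gives the time, the measured TCP pose, the force, the opening and the grip force at its end, in the units of the state.
- r.sense(): the state, without advancing time (a new reading comes with each control period).
- r.grab_frame(name): name is "side" or "top"; returns a dict with "img" (480x640x3 uint8, blue, green, red), "z_map" (480x640 float32, mm along the optical axis (not along the pixel's ray), 0 where there is no reading), "fx", "fy", "cx", "cy" (pixels), "eye" and "rotation" of the camera in the world. Camera axes: x right, y up, looking along -z (the intrinsics and any distortion apply to the point x, -y, -z); pixel columns grow to the right and rows downward; lengths in mm; the calibration is good to about 2 mm. A picture is of the moment at which its call begins.
- r.sign_off(): hands the job in; it is judged then, once.
The state is a dict: "clock": time; "qpos": joint angles; "qvel": joint speeds; "joint_efforts": joint torques, N m; "eef_pos": TCP position; "tcp_rot": TCP orientation; "contact_force": force on the tool from outside, world axes, zero at the start; "wrist_torque": the same for the moment, N m; "opening": opening from 0.0 (shut) to 1.0 (fully open); "grasp_force": force on a finger pad.
Only numpy, scipy, OpenCV 4.12 (cv2) and the standard library are available. Lean on these libraries where they do the work, as an engineer would, in place of code of your own. Each camera call takes 0.05 s, during which the arm holds its last target. There are 200 camera calls.

## Working session

There is one attempt and no reset: what is moved stays moved. The work goes in short steps, Python scripts to look and compute and a tool call to move; the robot and the scene stay as the last step left them, time stands still between calls to the robot, and variables do not carry over. Pictures are saved under pics/ and viewed, at most 10 in all, crops included, and the job is handed in when it is done.

Besides the shell and the picture viewer there is one more tool, called after ">>>" by a JSON object that holds its "fn" and its "kwargs". apply_moves: Moves the arm, as the interface text tells. Its arguments: {"type":"object","properties":{"deltas":{"type":"array"},"grip_force":{"type":"number"}},"required":["deltas"]}

```bash
mkdir -p pics; cat > h.py <<'E'
import numpy as np, cv2
from rig import r
def world(f):
    z=f["z_map"]; v,u=np.mgrid[0:480,0:640]
    P=np.stack([(u-f["cx"])/f["fx"]*z,-(v-f["cy"])/f["fy"]*z,-z],-1)
    W=P@np.array(f["rotation"]).T+np.array(f["eye"]); W[z==0]=np.nan
    return W
E
python3 - <<'E'
from h import *
for n in("top","side"):
    f=r.grab_frame(n); cv2.imwrite(f"pics/{n}.png",f["img"]); np.savez(f"{n}.npz",W=world(f),img=f["img"])
    print(n,[k for k in f],f["eye"],f["rotation"],f["fx"],f["cx"],f["cy"])
print(r.sense())
E
```

```text
Traceback (most recent call last):
  File "h.py", line 6, in world
    W=P@np.array(f["rotation"]).T+np.array(f["eye"]); W[z==0]=np.nan
      ~~~~~~~~~~~~~~~~~~~~~~~~~~~^~~~~~~~~~~~~~~~~~~
ValueError: operands could not be broadcast together with shapes (480,640) (3,)
```

View pics/top.png

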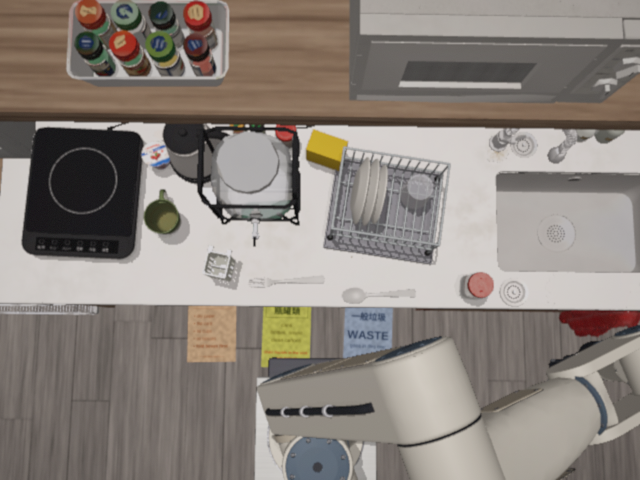

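The top view shows the cup at (220,265), the dispenser tap front at (255,240), and the rack at about (390,205) with its front rail along row ~255 and slightly rotated. The fork is at (287,281), the spoon at (378,295), the jar at (479,287) and the mug at (162,213). "rotation" isn't a matrix, so I need to fix the helper.

```bash
sed -i 's/np.array(f\["rotation"\]).T/Rotation.from_euler("xyz",f["rotation"]).as_matrix().T/; 1a from scipy.spatial.transform import Rotation' h.py
python3 - <<'E'
from h import *
for n in("top","side"):
    f=r.grab_frame(n); cv2.imwrite(f"pics/{n}2.png",f["img"]); W=world(f); np.savez(f"{n}.npz",W=W,img=f["img"])
    print(n,[k for k in f],f["eye"],f["rotation"],f["fx"],f["fy"],f["cx"],f["cy"])
    if n=="top":
        for u,v in [(300,265),(350,275),(479,287),(220,265),(255,240),(385,259),(162,213)]: print((u,v),W[v,u].round(1))
print(r.sense())
E
```

```text
top ['img', 'z_map', 'fx', 'fy', 'cx', 'cy', 'eye', 'rotation'] [ 272.88481266   18.87436675 1681.64755103] [ 0.13579547 -0.01309397 -1.55984086] 618.0169274050156 618.0169274050156 318.46514070500575 246.34772558133773
(300, 265) [450.1  49.2   6.1]
(350, 275) [425.1 -87.7  -0.9]
(479, 287) [ 388.8 -412.1  103.4]
(220, 265) [446.7 265.6  13.2]
(255, 240) [492.1 157.4 179.1]
(385, 259) [ 470.5 -183.8   -2.4]
(162, 213) [588.6 429.7   8.6]
side ['img', 'z_map', 'fx', 'fy', 'cx', 'cy', 'eye', 'rotation'] [ -5.67622465 751.12883575 794.46902809] [ 0.9244095  -0.00857885 -2.52445197] 495.18319669277764 495.18319669277764 316.54461459731664 238.90632309363798
{'clock': 0.15, 'qpos': array([-1.21042422e+00,  3.53488864e-01,  1.63393012e+00,  2.59174365e-05,
        1.15520411e+00, -2.41637587e-03]), 'qvel': array([-0.00028466, -0.00072825, -0.00374551,  0.00042969, -0.00018509,
       -0.0008738 ]), 'joint_efforts': array([-2.31967664e-03, -6.05642509e+01, -3.42343175e+01, -8.60973637e-05,
        6.15061435e-03,  2.44075113e-05]), 'eef_pos': array([ 221.73685955, -584.16507669,  404.14837377]), 'tcp_rot': array([-3.14056227e+00, -2.61903444e-05,  3.62777993e-01]), 'contact_force': array([-0.22766701,  1.01377638, -0.61773059]), 'wrist_torque': array([ 0.00390613, -0.01330158,  0.00240562]), 'grasp_force': 0.0, 'opening': 0.9973818191111686}
```

View pics/side2.png

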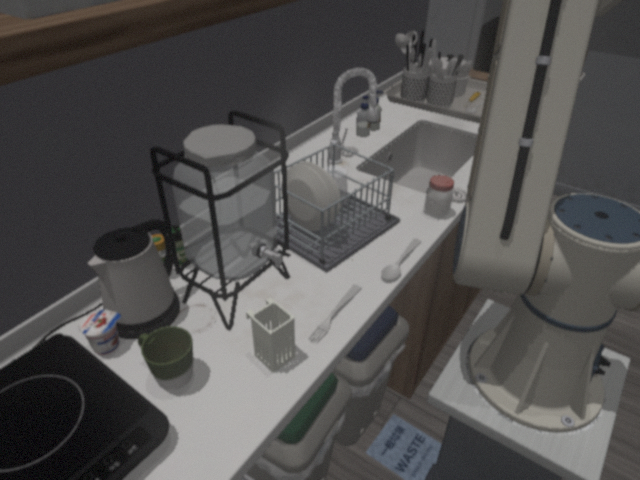

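The side view shows the cup at (272,335), the fork at (335,312), the spoon at (402,260) and the rack at (335,210). Next I measure the cup and rack.

```bash
cat > m.py <<'E'
from h import *
T=np.load("top.npz");W=T["W"];img=T["img"]
a=cv2.resize(img[235:295,190:270],None,fx=5,fy=5,interpolation=cv2.INTER_CUBIC)
b=cv2.resize(img[140:270,315:460],None,fx=4,fy=4,interpolation=cv2.INTER_CUBIC)[-300:]
b=cv2.resize(img[140:270,315:460],(400,359),interpolation=cv2.INTER_CUBIC)
c=np.zeros((359,800,3),np.uint8);c[:300,:400]=a;c[:,400:]=b;cv2.imwrite("pics/crop.png",c)
def box(name,n,x,y,z):
    W=np.load(n+".npz")["W"]
    m=(W[...,0]>x[0])&(W[...,0]<x[1])&(W[...,1]>y[0])&(W[...,1]<y[1])&(W[...,2]>z[0])&(W[...,2]<z[1])
    p=W[m];print(name,n,len(p))
    if len(p)>5:
        print(' min',np.percentile(p,2,axis=0).round(1),'max',np.percentile(p,98,axis=0).round(1)); print(' rect',cv2.minAreaRect(p[:,:2].astype(np.float32)))
    return p
for n in("top","side"):
    box("cup",n,(380,530),(190,340),(95,135))
    box("cupall",n,(380,530),(190,340),(25,135))
    box("rackhi",n,(440,800),(-350,-20),(140,180))
    box("tray",n,(440,850),(-350,-20),(6,40))
    box("tap",n,(440,560),(50,300),(140,420))
    box("table",n,(380,420),(-60,380),(-20,20))
E
python3 m.py
```

```text
cup top 258
 min [405.5 225.6  95.7] max [483.8 293.2 122.3]
 rect ((445.26654052734375, 259.83453369140625), (62.29088592529297, 75.00432586669922), 78.5366439819336)
cupall top 504
 min [404.9 226.6  28.5] max [481.7 292.7 121.6]
 rect ((445.2602233886719, 259.80340576171875), (62.35446548461914, 75.00432586669922), 78.5366439819336)
rackhi top 2035
 min [ 493.7 -322.7  142.7] max [729.2 -36.5 178.7]
 rect ((612.6351318359375, -179.70547485351562), (276.2215270996094, 219.23866271972656), 81.81733703613281)
tray top 3013
 min [ 461.5 -329.     6.1] max [818.3 -26.3  36.4]
 rect ((642.1464233398438, -184.836181640625), (403.2237243652344, 329.2974853515625), 0.028607496991753578)
tap top 1262
 min [497.   62.9 150.8] max [559.7 254.6 343.8]
 rect ((518.2982177734375, 159.76373291015625), (83.4005355834961, 210.93939208984375), 0.0027272545266896486)
table top 2289
 min [380.7 -49.8  -7.8] max [419.1 372.1  12.6]
 rect ((399.97113037109375, 160.75965881347656), (438.0313720703125, 39.92660140991211), 89.99971771240234)
cup side 831
 min [404.3 227.2  95.6] max [484.1 293.6 117.7]
 re
[... 269 characters left out ...]
18164)
rackhi side 1792
 min [ 491.9 -323.2  141. ] max [719.8 -32.7 178.2]
 rect ((611.443115234375, -180.4947509765625), (280.3110046386719, 218.15988159179688), 81.58043670654297)
tray side 1952
 min [ 464.1 -318.8    6.1] max [707.2 -23.9  37.6]
 rect ((602.043212890625, -185.42221069335938), (319.8414001464844, 266.13238525390625), 84.00340270996094)
tap side 4068
 min [499.4  81.3 146.8] max [559.8 257.6 341. ]
 rect ((517.1403198242188, 161.05413818359375), (212.9091796875, 85.71265411376953), 89.9990005493164)
table side 3088
 min [380.9 -45.6  -1.8] max [419.  374.1  14.7]
 rect ((400.02545166015625, 159.92337036132812), (39.951576232910156, 439.8111572265625), 0.011488627642393112)
```

View pics/crop.png

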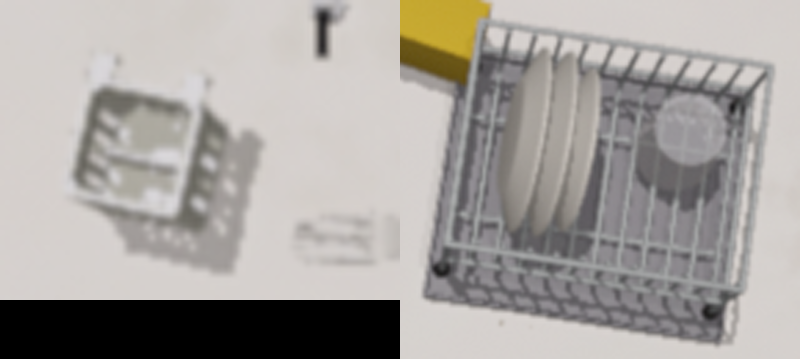

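Crop: the cup's hooks point away from the robot at crop (100,65) and (200,85), giving a cup yaw of about -11.5°. The rack's front rail runs from crop (445,243) to (740,292), yaw about -8.5°. Next I fit the rail and cup precisely.

```bash
cat > m2.py <<'E'
from h import *
yaw=np.radians(-8.3);c,s=np.cos(yaw),np.sin(yaw);R=np.array([[c,-s],[s,c]])
for n in("top","side"):
    W=np.load(n+".npz")["W"].reshape(-1,3);W=W[~np.isnan(W[:,0])]
    L=np.c_[(W[:,:2]-[612,-180])@R,W[:,2]]
    m=(abs(L[:,0]+105)<14)&(abs(L[:,1])<140)&(L[:,2]>148)&(L[:,2]<185);p=L[m]
    print(n,"rail",len(p),np.polyfit(p[:,1],p[:,0],1).round(4),np.median(p,0).round(1),np.percentile(p,[2,10,50,90,98],axis=0).round(1).tolist())
    for i in range(3):  # robust
        k=np.polyfit(p[:,1],p[:,0],1);e=p[:,0]-np.polyval(k,p[:,1]);p=p[abs(e)<5]
    print("  robust",k,len(p),np.median(p,0).round(1),"world mid",(R@[k[1],0]+[612,-180]).round(1))
    for lo in range(-130,130,40):
        q=p[(p[:,1]>lo)&(p[:,1]<lo+40)]; print("   ",lo+20,len(q),np.median(q,0).round(1))
    # histogram of z at front band and y extents of the sides
    for nm,sel in(("back",(abs(L[:,0]-105)<14)&(abs(L[:,1])<130)),("left",(abs(L[:,1]-133)<12)&(abs(L[:,0])<90)),("right",(abs(L[:,1]+133)<12)&(abs(L[:,0])<90))):
        q=L[sel&(L[:,2]>140)&(L[:,2]<185)];print("  ",nm,len(q),np.median(q,0).round(1) if len(q) else '')
    # cup
    y2=np.radians(-12);R2=np.array([[np.cos(y2),-np.sin(y2)],[np.sin(y2),np.cos(y2)]])
    C=np.c_[(W[:,:2]-[439.1,260.5])@R2,W[:,2]];q=C[(abs(C[:,0])<60)&(abs(C[:,1])<50)&(C[:,2]>105)&(C[:,2]<130)]
    print(n,"cup rim",len(q),np.percentile(q,[1,3,50,97,99],axis=0).round(1).tolist())
    for nm,ax,v in(("front",0,-31),("y+",1,30),("y-",1,-30)):
        o=1-ax;t=q[(abs(q[:,ax]-v)<5)&(abs(q[:,o])<24)];print("   ",nm,len(t),np.polyfit(t[:,o],t[:,ax],1).round(3) if len(t)>4 else '')
    t=q[(q[:,0]>34)];print("    hooks",len(t),"y+",np.percentile(t[t[:,1]>0],[5,50,95],axis=0).round(1).tolist(),"y-",np.percentile(t[t[:,1]<0],[5,50,95],axis=0).round(1).tolist())
E
python3 m2.py
```

```text
top rail 336 [-6.000000e-04 -1.038253e+02] [-104.5    0.7  163.3] [[-108.1, -134.1, 153.6], [-107.4, -116.2, 157.5], [-104.5, 0.7, 163.3], [-99.3, 117.8, 168.3], [-95.1, 136.2, 170.8]]
  robust [-1.93558423e-03 -1.04633183e+02] 297 [-104.8    0.8  163.4] world mid [ 508.5 -164.9]
    -110 43 [-104.8 -109.2  163.7]
    -70 42 [-105.1  -69.9  163.9]
    -30 44 [-104.5  -28.9  162.6]
    10 40 [-105.1   11.5  163.5]
    50 44 [-105.    51.   163.4]
    90 42 [-105.2   90.2  163.3]
    130 32 [-104.7  128.   163.1]
   back 329 [103.7  -3.4 161.9]
   left 170 [  0.7 135.5 163.2]
   right 170 [  -0.6 -133.9  162.9]
top cup rim 227 [[-31.2, -30.4, 105.3], [-30.8, -29.7, 105.7], [14.5, -0.4, 114.4], [41.8, 30.3, 122.1], [43.3, 31.0, 123.7]]
    front 35 [-2.0000e-03 -2.9233e+01]
    y+ 36 [9.0000e-03 2.8287e+01]
    y- 39 [ 1.4000e-02 -2.8043e+01]
    hooks 36 y+ [[34.7, 19.0, 109.3], [38.5, 24.1, 114.9], [43.0, 30.1, 118.6]] y- [[35.2, -28.6, 110.9], [40.0, -22.9, 116.1], [43.9, -17.9, 119.8]]
side rail 322 [-1.200000e-03 -1.041102e+02] [-104.9   11.9  163.7] [[-109.1, -135.7, 148.6], [-107
[... 197 characters left out ...]
[-105.5 -109.2  164. ]
    -70 31 [-105.5  -70.5  164.4]
    -30 37 [-106.1  -32.2  164.1]
    10 32 [-105.8   11.5  164.4]
    50 41 [-104.9   50.   163.8]
    90 42 [-105.1   88.8  163.3]
    130 41 [-106.4  131.6  162.9]
   back 212 [101.2 -38.  162.9]
   left 103 [-31.3 135.6 164.3]
   right 124 [  -5.2 -134.4  164.2]
side cup rim 540 [[-32.0, -30.5, 105.2], [-31.5, -29.5, 105.7], [7.7, 1.3, 114.0], [41.4, 29.5, 117.7], [42.9, 30.0, 118.1]]
    front 117 [-6.0000e-03 -3.0227e+01]
    y+ 88 [-0.    28.469]
    y- 80 [-7.0000e-03 -2.8421e+01]
    hooks 60 y+ [[35.1, 18.9, 106.7], [40.0, 24.9, 114.9], [43.2, 29.3, 117.3]] y- [[35.1, -29.7, 107.8], [39.4, -21.4, 115.7], [43.0, -18.8, 117.9]]
```

>>> {"fn": "apply_moves", "kwargs": {"deltas": [{"claw": -1,"delta_pos": [0,0,0],"yaw": 0.143},{"claw": -1,"delta_pos": [0,0,0],"yaw": 0.143},{"claw": -1,"delta_pos": [0,0,0],"yaw": 0.143},{"claw": -1,"delta_pos": [0,0,0],"yaw": 0.143},{"claw": -1,"delta_pos": [0.2,-4.8,0],"yaw": 0},{"claw": -1,"delta_pos": [0.2,-4.8,0],"yaw": 0},{"claw": -1,"delta_pos": [0.2,-4.8,0],"yaw": 0},{"claw": -1,"delta_pos": [0.2,-4.8,0],"yaw": 0}], "grip_force": 30}}

```text
clock: 1.15
eef_pos: [269.6, -396.6, 404.5]
tcp_rot: [-3.141, 0.0, -0.21]
contact_force: [0.5, 0.2, -0.2]
opening: 1.0
grasp_force: 0.0
```

>>> {"fn": "apply_moves", "kwargs": {"deltas": [{"claw": -1,"delta_pos": [0.2,-4.8,0],"yaw": 0},{"claw": -1,"delta_pos": [0.2,-4.8,0],"yaw": 0},{"claw": -1,"delta_pos": [0.2,-4.8,0],"yaw": 0},{"claw": -1,"delta_pos": [0.2,-4.8,0],"yaw": 0},{"claw": -1,"delta_pos": [0.2,-4.8,0],"yaw": 0},{"claw": -1,"delta_pos": [0.2,-4.8,0],"yaw": 0},{"claw": -1,"delta_pos": [0.2,-4.8,0],"yaw": 0},{"claw": -1,"delta_pos": [0.2,-4.8,0],"yaw": 0}]}}

```text
clock: 2.15
eef_pos: [364.9, -24.3, 404.8]
tcp_rot: [-3.142, -0.001, -0.209]
contact_force: [0.8, -0.6, -0.0]
opening: 1.001
grasp_force: 0.0
```

>>> {"fn": "apply_moves", "kwargs": {"deltas": [{"claw": -1,"delta_pos": [0.2,-4.9,0],"yaw": 0},{"claw": -1,"delta_pos": [0.2,-4.9,0],"yaw": 0},{"claw": -1,"delta_pos": [0.2,-4.9,0],"yaw": 0},{"claw": -1,"delta_pos": [0.2,-4.9,0],"yaw": 0},{"claw": -1,"delta_pos": [0.2,-4.9,0],"yaw": 0},{"claw": -1,"delta_pos": [0.3,-4.9,0],"yaw": 0},{"claw": -1,"delta_pos": [0,0,0],"yaw": 0}]}}

```text
clock: 3.02
eef_pos: [439.2, 261.7, 404.4]
tcp_rot: [-3.141, -0.0, -0.206]
contact_force: [-0.6, -0.6, 0.2]
opening: 0.999
grasp_force: 0.0
```

>>> {"fn": "apply_moves", "kwargs": {"deltas": [{"claw": -1,"delta_pos": [0,0.1,4.0],"yaw": 0},{"claw": -1,"delta_pos": [0,0,4.0],"yaw": 0},{"claw": -1,"delta_pos": [0,0,3.0],"yaw": 0},{"claw": -1,"delta_pos": [0,0,2.5],"yaw": 0},{"claw": -1,"delta_pos": [0,0,2.0],"yaw": 0},{"claw": -1,"delta_pos": [0,0,1.3],"yaw": 0},{"claw": -1,"delta_pos": [0,0,0],"yaw": 0}]}}

```text
clock: 3.9
eef_pos: [438.2, 257.5, 236.1]
tcp_rot: [3.14, 0.001, -0.209]
contact_force: [0.7, -0.0, -0.1]
opening: 1.001
grasp_force: 0.0
```

>>> {"fn": "apply_moves", "kwargs": {"deltas": [{"claw": 1,"delta_pos": [0,0,0],"yaw": 0},{"claw": 1,"delta_pos": [0,0,0],"yaw": 0},{"claw": 1,"delta_pos": [0,0,0],"yaw": 0},{"claw": 1,"delta_pos": [0,0,0],"yaw": 0},{"claw": 1,"delta_pos": [0,0,0],"yaw": 0},{"claw": 1,"delta_pos": [0,0,0],"yaw": 0}], "grip_force": 35}}

```text
clock: 4.65
eef_pos: [438.9, 258.4, 237.6]
tcp_rot: [-3.14, -0.001, -0.209]
contact_force: [-0.6, 1.2, 6.9]
opening: 0.698
grasp_force: 38.2
```

>>> {"fn": "apply_moves", "kwargs": {"deltas": [{"claw": 1,"delta_pos": [0,0,-1.0],"yaw": 0},{"claw": 1,"delta_pos": [0,0,-2.0],"yaw": 0},{"claw": 1,"delta_pos": [-0.5,0,-2.5],"yaw": 0},{"claw": 1,"delta_pos": [-2,0,-2.5],"yaw": 0},{"claw": 1,"delta_pos": [-2.5,0,-2.5],"yaw": 0},{"claw": 1,"delta_pos": [-2,0,-1.0],"yaw": 0},{"claw": 1,"delta_pos": [0,0,0],"yaw": 0},{"claw": 1,"delta_pos": [0,0,0],"yaw": 0}]}}

```text
clock: 5.65
eef_pos: [370.1, 272.6, 351.2]
tcp_rot: [3.141, 0.0, -0.209]
contact_force: [0.4, 0.5, -1.5]
opening: 0.696
grasp_force: 38.4
```

```bash
python3 - <<'E'
from h import *
F=[r.sense()["contact_force"] for _ in range(3)];print(np.mean(F,0))
f=r.grab_frame("side");W=world(f);cv2.imwrite("pics/s3.png",f["img"][120:440,120:440])
s=r.sense();print(s["eef_pos"],s["tcp_rot"],s["qpos"],s["contact_force"])
x,y,z=s["eef_pos"];a=s["tcp_rot"][2];R=np.array([[np.cos(a),-np.sin(a)],[np.sin(a),np.cos(a)]])
for n in("side","top"):
    W=world(r.grab_frame(n)).reshape(-1,3);W=W[~np.isnan(W[:,0])]
    C=np.c_[(W[:,:2]-[x,y])@R,W[:,2]-(z-237.6)]
    q=C[(abs(C[:,0])<60)&(abs(C[:,1])<34)&(C[:,2]>10)&(C[:,2]<140)]
    print(n,np.percentile(q,[1,3,50,97,99],axis=0).round(1).tolist())
    t=q[(q[:,0]>36)&(q[:,0]<50)];print(" hooks",len(t),np.percentile(t,[2,50,95,98],axis=0).round(1).tolist())
    b=q[(abs(q[:,0]+31)<6)&(abs(q[:,1])<24)];print(" front",len(b),np.polyfit(b[:,2],b[:,0],1) if len(b)>9 else'', np.polyfit(b[:,1],b[:,0],1) if len(b)>9 else'')
    t=q[(q[:,0]>20)];print(" back top z",np.percentile(t[:,2],[90,95,99]).round(1))
    t=q[(q[:,0]<-25)];print(" front top z",np.percentile(t[:,2],[90,95,99]).round(1))
E
```

```text
[ 0.40746137  0.46688057 -1.54804717]
[370.24205322 272.4800932  351.0582415 ] [ 3.14086793e+00  3.85358446e-04 -2.09131856e-01] [ 6.31258452e-01  1.61109174e-01  2.02851304e+00 -2.41050724e-04
  9.52767408e-01  2.41132625e+00] [ 0.6564063  -0.22112447 -2.28334782]
side [[-32.3, -30.3, 11.4], [-31.9, -28.6, 13.5], [-24.9, 10.0, 75.1], [28.2, 31.9, 137.4], [29.5, 33.2, 139.2]]Traceback (most recent call last):
  File "<stdin>", line 11, in <module>
    return _quantile_unchecked(
        a, q, axis, out, overwrite_input, method, keepdims, weights)
    return _ureduce(a,
                    func=_quantile_ureduce_func,
    ...<5 lines>...
                    overwrite_input=overwrite_input,
                    method=method)
    r = func(a, **kwargs)
    result = _quantile(arr,
                       quantiles=q,
    ...<2 lines>...
                       out=out,
                       weights=wgt)
    slices_having_nans = np.isnan(arr[-1, ...])
                                  ~~~^^^^^^^^^
IndexError: index -1 is out of bounds for axis 0 with size 0
```

View pics/s3.png

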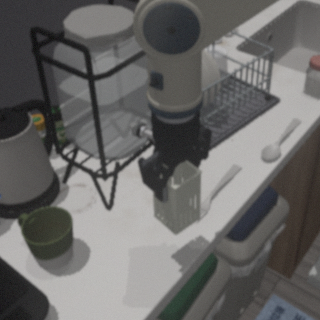

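The crop shows the cup held upright in the fingers at (175,190), clear of the dispenser, with fork and spoon undisturbed.

>>> {"fn": "apply_moves", "kwargs": {"deltas": [{"claw": 1,"delta_pos": [0,0,0],"yaw": -0.064},{"claw": 1,"delta_pos": [0,3.0,0],"yaw": 0},{"claw": 1,"delta_pos": [0.5,4.5,0],"yaw": 0},{"claw": 1,"delta_pos": [1.0,5.0,0],"yaw": 0},{"claw": 1,"delta_pos": [1.5,5.0,0],"yaw": 0},{"claw": 1,"delta_pos": [1.5,5.0,0],"yaw": 0},{"claw": 1,"delta_pos": [1.5,5.0,0],"yaw": 0},{"claw": 1,"delta_pos": [1.5,5.0,0],"yaw": 0}]}}

```text
clock: 6.75
eef_pos: [397.4, -62.0, 351.4]
tcp_rot: [3.142, 0.0, -0.146]
contact_force: [1.3, -0.1, -1.5]
opening: 0.7
grasp_force: 38.8
```

>>> {"fn": "apply_moves", "kwargs": {"deltas": [{"claw": 1,"delta_pos": [1.5,4.0,0],"yaw": 0},{"claw": 1,"delta_pos": [1.0,3.0,0],"yaw": 0},{"claw": 1,"delta_pos": [0.4,1.7,0],"yaw": 0},{"claw": 1,"delta_pos": [0,0,0],"yaw": 0},{"claw": 1,"delta_pos": [0,0,0],"yaw": 0}]}}

```text
clock: 7.38
eef_pos: [413.0, -149.4, 351.4]
tcp_rot: [-3.141, 0.001, -0.145]
contact_force: [-0.7, 0.4, -2.8]
opening: 0.701
grasp_force: 38.9
```

```bash
cat > st.py <<'E'
from h import *
P=[];F=[];Y=[]
s=r.sense();print(s["clock"],s["eef_pos"].round(1),s["tcp_rot"].round(4),s["contact_force"].round(2),s["wrist_torque"].round(3),s["opening"],s["grasp_force"])
a=s["tcp_rot"][2];d=np.array([473.1,-158.9])-s["eef_pos"][:2]
print("tool d to hang",d@[np.cos(a),np.sin(a)],d@[np.sin(a),-np.cos(a)],"z above hung",s["eef_pos"][2]-288,"yaw err",a+0.145)
E
python3 st.py; python3 - <<'E'
from h import *
for n in("side","top"):
    f=r.grab_frame(n);s=r.sense();x,y,z=s["eef_pos"];a=s["tcp_rot"][2]
    R=np.array([[np.cos(a),-np.sin(a)],[np.sin(a),np.cos(a)]])
    W=world(f).reshape(-1,3);W=W[~np.isnan(W[:,0])]
    C=np.c_[(W[:,:2]-[x,y])@R,W[:,2]-z+237]
    q=C[(abs(C[:,0])<60)&(abs(C[:,1])<34)&(C[:,2]>10)&(C[:,2]<75)]
    if len(q)>20: print(n,len(q),np.percentile(q,[1,5,50,95,99],axis=0).round(1).tolist())
    h=C[(C[:,0]>36)&(C[:,0]<50)&(abs(C[:,1])<40)&(C[:,2]>90)&(C[:,2]<125)];print(len(h),np.percentile(h,[3,50,97],axis=0).round(1).tolist() if len(h) else '')
    cv2.imwrite(f"pics/{n}4.png",cv2.resize(f["img"][110:310,210:470],None,fx=2.5,fy=2.5))
E
```

```text
7.375 [ 413.  -149.4  351.4] [-3.1411e+00  1.0000e-03 -1.4510e-01] [-0.71  0.39 -2.76] [0.036 0.037 0.013] 0.7008296658983295 38.94817292690277
tool d to hang 60.82229687564132 0.6691921710312306 z above hung 63.355857923617975 yaw err -0.00012265403890435178
side 766 [[-32.7, -26.7, 10.4], [-31.8, -21.0, 12.7], [-21.3, 27.5, 40.1], [27.3, 32.3, 71.2], [30.0, 33.4, 74.4]]
20 [[37.6, 24.0, 99.1], [40.1, 28.2, 107.8], [41.6, 30.7, 117.3]]
top 39 [[-31.7, -23.0, 10.8], [-31.4, -20.8, 13.9], [-30.9, -0.2, 42.2], [-29.3, 16.1, 72.8], [-19.5, 20.3, 74.3]]
0
```

View pics/side4.png

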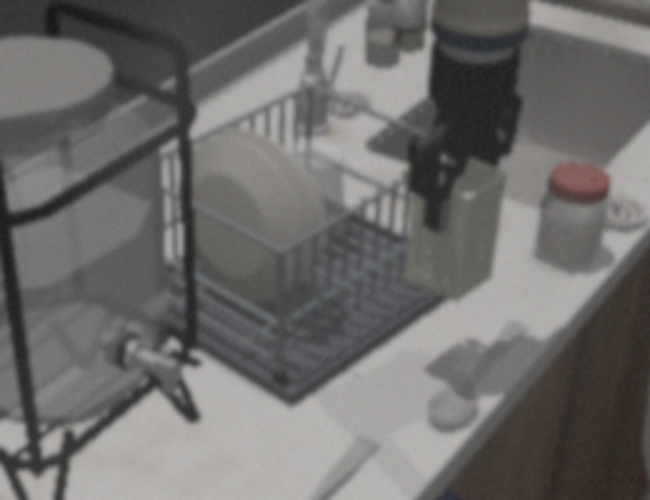

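The crop shows the cup held in front of the rack's right half at (455,230), with the rail behind it. I'll check the cup's lateral offset from the TCP in the cameras, since both targets came from them.

```bash
python3 - <<'E'
from h import *
for n in("side","top","side","top"):
    f=r.grab_frame(n);s=r.sense();x,y,z=s["eef_pos"];a=s["tcp_rot"][2]
    R=np.array([[np.cos(a),-np.sin(a)],[np.sin(a),np.cos(a)]])
    W=world(f).reshape(-1,3);W=W[~np.isnan(W[:,0])]
    C=np.c_[(W[:,:2]-[x,y])@R,W[:,2]-z+237]
    q=C[(C[:,0]<-20)&(C[:,0]>-42)&(abs(C[:,1])<45)&(C[:,2]>8)&(C[:,2]<117)]
    e=[(np.percentile(k[:,1],2),np.percentile(k[:,1],98),len(k)) for k in [q[(q[:,2]>l)&(q[:,2]<h)] for l,h in((10,60),(60,100),(100,117))] if len(k)>15]
    t=C[(abs(C[:,0])<45)&(abs(C[:,1])<45)&(C[:,2]>103)&(C[:,2]<122)]
    o=C[(abs(C[:,0])<45)&(abs(C[:,1])<45)&(C[:,2]>8)&(C[:,2]<60)]
    print(n,[x,y],np.round(e,1).tolist(),"x front",np.percentile(q[:,0],[3,50]).round(1),"y+ face",np.median(o[o[:,1]>26][:,1]) if (o[:,1]>26).sum()>20 else '')
E
```

```text
side [np.float64(413.19376296644987), np.float64(-149.27866825627586)] [[-25.7, 31.9, 301.0], [-25.6, 31.9, 258.0], [-28.4, 31.3, 138.0]] x front [-32.2 -30.2] y+ face 30.33364515999909
top [np.float64(413.2508046017041), np.float64(-149.37218106341655)] [[-23.2, 21.3, 34.0], [-23.9, 23.0, 28.0], [-27.4, 26.3, 28.0]] x front [-31.4 -30.8] y+ face 
side [np.float64(413.2558350746962), np.float64(-149.47004228445408)] [[-25.6, 32.1, 300.0], [-25.7, 32.3, 259.0], [-28.6, 32.2, 139.0]] x front [-32.3 -30.1] y+ face 30.30853412843263
top [np.float64(413.31158098016994), np.float64(-149.59007053444282)] [[-23.3, 19.4, 33.0], [-23.5, 23.1, 28.0], [-27.0, 26.4, 27.0]] x front [-31.5 -30.7] y+ face
```

>>> {"fn": "apply_moves", "kwargs": {"deltas": [{"claw": 1,"delta_pos": [2.0,0.1,0],"yaw": 0},{"claw": 1,"delta_pos": [2.0,0,0],"yaw": 0},{"claw": 1,"delta_pos": [1.5,0,0],"yaw": 0},{"claw": 1,"delta_pos": [0.6,0,1.0],"yaw": 0},{"claw": 1,"delta_pos": [0,0,2.0],"yaw": 0},{"claw": 1,"delta_pos": [0,0,0.8],"yaw": 0},{"claw": 1,"delta_pos": [0,0,0],"yaw": 0},{"claw": 1,"delta_pos": [0,0,0],"yaw": 0}]}}

```text
clock: 8.68
eef_pos: [473.6, -160.0, 314.1]
tcp_rot: [3.141, -0.001, -0.145]
contact_force: [-0.2, 0.6, -2.8]
opening: 0.7
grasp_force: 38.8
```

```bash
python3 st.py; python3 - <<'E'
from h import *
a=[];
for n in("side","top"):
    f=r.grab_frame(n)["img"]
    a.append(f[150:270,340:460] if n=="side" else f[200:290,330:450])
    cv2.imwrite(f"pics/{n}5.png",f)
a=[cv2.resize(i,(400,int(400*i.shape[0]/i.shape[1]))) for i in a]
c=np.zeros((400,800,3),np.uint8);c[:a[0].shape[0],:400]=a[0];c[:a[1].shape[0],400:]=a[1];cv2.imwrite("pics/c5.png",c)
E
```

```text
8.675 [ 473.6 -160.   314.1] [ 3.1415e+00 -6.0000e-04 -1.4520e-01] [-0.2   0.58 -2.8 ] [-0.05  -0.027 -0.015] 0.7001164763602454 38.80241274833679
tool d to hang -0.6789812352763758 -1.024153485936962 z above hung 26.120493589265152 yaw err -0.00022816754887625135
```

View pics/c5.png

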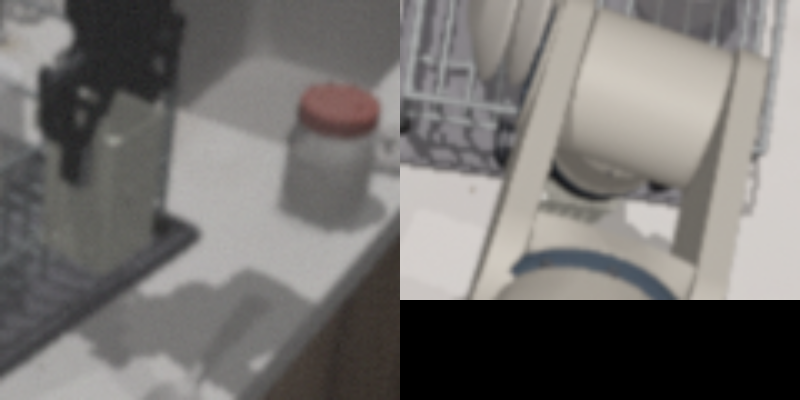

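The crop shows the cup just in front of the front rail and above it, with the tray edge below. Nothing is touching yet, so I lower gently.

>>> {"fn": "apply_moves", "kwargs": {"deltas": [{"claw": 1,"delta_pos": [-0.05,-0.05,0.3],"yaw": 0},{"claw": 1,"delta_pos": [0,0,0.3],"yaw": 0},{"claw": 1,"delta_pos": [0,0,0.2],"yaw": 0},{"claw": 1,"delta_pos": [0,0,0.2],"yaw": 0},{"claw": 1,"delta_pos": [0,0,0],"yaw": 0}]}}

```text
clock: 9.4
eef_pos: [473.0, -159.4, 303.5]
tcp_rot: [-3.142, 0.0, -0.145]
contact_force: [-0.4, 0.7, -2.5]
opening: 0.697
grasp_force: 38.8
```

>>> {"fn": "apply_moves", "kwargs": {"deltas": [{"claw": 1,"delta_pos": [0,0,0.15],"yaw": 0},{"claw": 1,"delta_pos": [0,0,0.15],"yaw": 0},{"claw": 1,"delta_pos": [0,0,0],"yaw": 0}]}}

```text
clock: 9.78
eef_pos: [473.1, -159.4, 300.6]
tcp_rot: [-3.142, 0.0, -0.145]
contact_force: [-0.1, 0.8, -2.3]
opening: 0.7
grasp_force: 38.8
```

>>> {"fn": "apply_moves", "kwargs": {"deltas": [{"claw": 1,"delta_pos": [0,0,0.15],"yaw": 0},{"claw": 1,"delta_pos": [0,0,0.15],"yaw": 0},{"claw": 1,"delta_pos": [0,0,0],"yaw": 0}]}}

```text
clock: 10.15
eef_pos: [473.0, -159.4, 297.5]
tcp_rot: [-3.142, 0.0, -0.145]
contact_force: [0.4, 0.0, -3.0]
opening: 0.696
grasp_force: 38.8
```

>>> {"fn": "apply_moves", "kwargs": {"deltas": [{"claw": 1,"delta_pos": [0,0,0.15],"yaw": 0},{"claw": 1,"delta_pos": [0,0,0.15],"yaw": 0},{"claw": 1,"delta_pos": [0,0,0],"yaw": 0}]}}

```text
clock: 10.52
eef_pos: [473.0, -159.4, 294.5]
tcp_rot: [-3.141, 0.0, -0.145]
contact_force: [-0.0, -0.1, -1.9]
opening: 0.696
grasp_force: 38.8
```

>>> {"fn": "apply_moves", "kwargs": {"deltas": [{"claw": 1,"delta_pos": [0,0,0.15],"yaw": 0},{"claw": 1,"delta_pos": [0,0,0.15],"yaw": 0},{"claw": 1,"delta_pos": [0,0,0],"yaw": 0}]}}

```text
clock: 10.9
eef_pos: [473.0, -159.4, 291.5]
tcp_rot: [-3.142, 0.0, -0.145]
contact_force: [-0.7, -0.1, -1.0]
opening: 0.697
grasp_force: 38.8
```

>>> {"fn": "apply_moves", "kwargs": {"deltas": [{"claw": 1,"delta_pos": [0,0,0.1],"yaw": 0},{"claw": 1,"delta_pos": [0,0,0.1],"yaw": 0},{"claw": 1,"delta_pos": [0,0,0],"yaw": 0}]}}

```text
clock: 11.28
eef_pos: [473.1, -159.4, 289.7]
tcp_rot: [3.142, -0.0, -0.145]
contact_force: [-0.1, 0.3, -1.3]
opening: 0.701
grasp_force: 39.1
```

>>> {"fn": "apply_moves", "kwargs": {"deltas": [{"claw": 1,"delta_pos": [0,0,0.1],"yaw": 0},{"claw": 1,"delta_pos": [0,0,0],"yaw": 0}]}}

```text
clock: 11.52
eef_pos: [473.2, -159.4, 288.9]
tcp_rot: [3.141, -0.0, -0.145]
contact_force: [-1.4, -0.1, 3.0]
opening: 0.701
grasp_force: 39.4
```

>>> {"fn": "apply_moves", "kwargs": {"deltas": [{"claw": 1,"delta_pos": [0,0,0.1],"yaw": 0},{"claw": 1,"delta_pos": [0,0,0],"yaw": 0}]}}

```text
clock: 11.78
eef_pos: [473.3, -159.4, 288.2]
tcp_rot: [3.141, -0.001, -0.145]
contact_force: [-3.2, 1.2, 7.0]
opening: 0.696
grasp_force: 39.7
```

>>> {"fn": "apply_moves", "kwargs": {"deltas": [{"claw": 1,"delta_pos": [0,0,0],"yaw": 0},{"claw": 1,"delta_pos": [0,0,0],"yaw": 0},{"claw": 1,"delta_pos": [0,0,0],"yaw": 0},{"claw": 1,"delta_pos": [0,0,0],"yaw": 0},{"claw": 1,"delta_pos": [0,0,0],"yaw": 0},{"claw": 1,"delta_pos": [0,0,0],"yaw": 0},{"claw": 1,"delta_pos": [0,0,0],"yaw": 0},{"claw": 1,"delta_pos": [0,0,0],"yaw": 0}]}}

```text
clock: 12.78
eef_pos: [473.3, -159.5, 288.2]
tcp_rot: [3.141, -0.001, -0.145]
contact_force: [-2.2, 0.1, 7.1]
opening: 0.691
grasp_force: 39.6
```

```bash
python3 st.py; python3 - <<'E'
from h import *
f=r.grab_frame("side")["img"]
cv2.imwrite("pics/c6.png",cv2.resize(f[150:270,310:460],None,fx=5,fy=5,interpolation=cv2.INTER_CUBIC))
W=world(r.grab_frame("side")).reshape(-1,3);W=W[~np.isnan(W[:,0])]
yaw=np.radians(-8.3);c,s=np.cos(yaw),np.sin(yaw);R=np.array([[c,-s],[s,c]])
L=np.c_[(W[:,:2]-[612,-180])@R,W[:,2]]
for lo,hi in((40,130),(-130,-40)):
    p=L[(abs(L[:,0]+105)<9)&(L[:,1]>lo)&(L[:,1]<hi)&(L[:,2]>153)&(L[:,2]<185)];print(len(p),np.median(p,0))
E
```

```text
12.775 [ 473.3 -159.5  288.2] [ 3.1414e+00 -9.0000e-04 -1.4520e-01] [-2.17  0.06  7.12] [-0.131  0.028 -0.041] 0.6907185875676489 39.62258040904999
tool d to hang -0.27828355177901254 -0.5267977402717706 z above hung 0.19951247256716442 yaw err -0.0002111907015725223
89 [-105.6761907    84.86308676  163.23743864]
0 [nan nan nan]
  return _methods._mean(a, axis=axis, dtype=dtype,
  ret = um.true_divide(
```

View pics/c6.png

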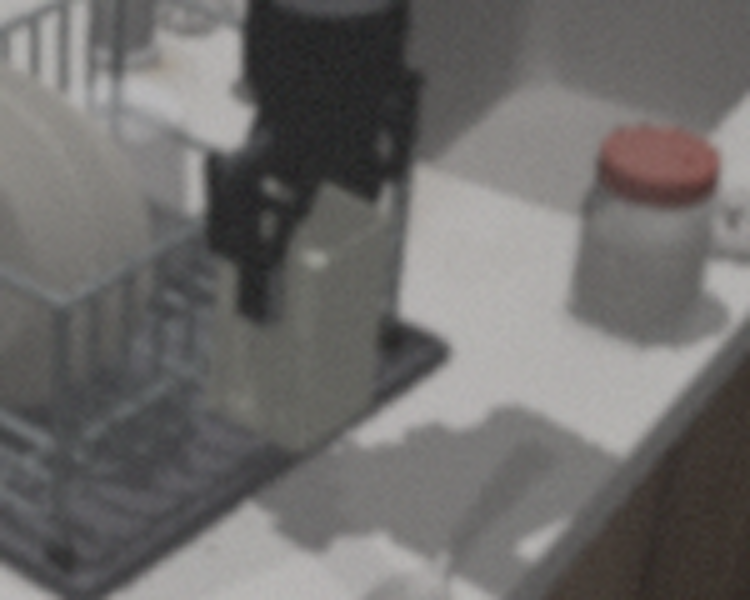

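The crop shows the cup hanging at rail height against the frame, with the jar and spoon untouched. The tug was held for over 1 s at about 9 N. I ease off and release.

>>> {"fn": "apply_moves", "kwargs": {"deltas": [{"claw": 1,"delta_pos": [0,0,-0.1],"yaw": 0},{"claw": 1,"delta_pos": [0,0,0],"yaw": 0},{"claw": 0.2,"delta_pos": [0,0,0],"yaw": 0},{"claw": -0.5,"delta_pos": [0,0,0],"yaw": 0},{"claw": -1,"delta_pos": [0,0,0],"yaw": 0},{"claw": -1,"delta_pos": [0,0,0],"yaw": 0},{"claw": -1,"delta_pos": [0,0,0],"yaw": 0},{"claw": -1,"delta_pos": [0,0,0],"yaw": 0}]}}

```text
clock: 13.88
eef_pos: [473.1, -159.4, 288.7]
tcp_rot: [3.142, -0.0, -0.145]
contact_force: [-1.0, 0.5, -0.5]
opening: 0.996
grasp_force: 0.0
```

>>> {"fn": "apply_moves", "kwargs": {"deltas": [{"claw": -1,"delta_pos": [0,0,-1.0],"yaw": 0},{"claw": -1,"delta_pos": [0,0,-2.0],"yaw": 0},{"claw": -1,"delta_pos": [0,0,-4.0],"yaw": 0},{"claw": -1,"delta_pos": [0,0,-4.0],"yaw": 0},{"claw": -1,"delta_pos": [-3,0,-4.0],"yaw": 0},{"claw": -1,"delta_pos": [-5,0,0],"yaw": 0},{"claw": -1,"delta_pos": [-5,0,0],"yaw": 0},{"claw": -1,"delta_pos": [0,0,0],"yaw": 0}]}}

```text
clock: 14.88
eef_pos: [341.6, -139.9, 439.2]
tcp_rot: [3.141, -0.0, -0.146]
contact_force: [-0.2, -0.3, -0.4]
opening: 1.002
grasp_force: 0.0
```

```bash
python3 st.py; python3 - <<'E'
from h import *
f=r.grab_frame("side");W=world(f).reshape(-1,3);W=W[~np.isnan(W[:,0])]
cv2.imwrite("pics/c7.png",cv2.resize(f["img"][150:270,310:460],None,fx=5,fy=5,interpolation=cv2.INTER_CUBIC))
yaw=np.radians(-8.3);c,s=np.cos(yaw),np.sin(yaw);R=np.array([[c,-s],[s,c]])
L=np.c_[(W[:,:2]-[473.1,-158.9])@R,W[:,2]-51.5]
q=L[(abs(L[:,0]+31)<5)&(abs(L[:,1])<24)&(L[:,2]>5)&(L[:,2]<130)];print("front",len(q),np.polyfit(q[:,2],q[:,0],1),np.percentile(q[:,2],[1,99]))
q=L[(abs(L[:,0])<45)&(abs(L[:,1])<34)&(L[:,2]>90)&(L[:,2]<140)];print(np.percentile(q,[1,50,99],axis=0).round(1))
E
```

```text
14.875 [ 341.6 -139.9  439.2] [ 3.1414e+00 -1.0000e-04 -1.4590e-01] [-0.16 -0.31 -0.43] [ 0.    -0.037 -0.003] 1.001831520895367 0.0
tool d to hang 132.87642468437735 -0.28428402960417026 z above hung 151.19550098316574 yaw err -0.0009102839650998729
front 407 [-1.60915624e-02 -2.86096637e+01] [  6.73455766 116.76568806]
[[-32.5 -31.   90.4]
 [  4.    2.9 106.8]
 [ 42.   32.4 118.5]]
```

View pics/c7.png

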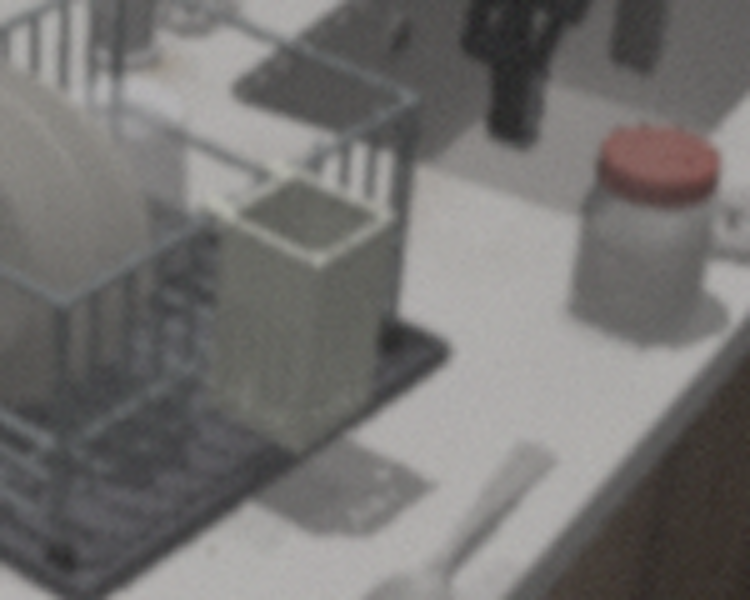

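The cup hangs upright on the rail (tilt about 0.016 rad), both hooks over it at the predicted height and the gripper clear. I'm handing in.

```bash
python3 -c "
from rig import r
print(r.sign_off())"
```

```text
the job is handed in; nothing more can be done
None
```

The cutlery cup hangs upright by both hooks on the rack's front rail, tugged at about 9 N for over a second and released. The job was handed in at about 15 s; `sign_off` returned no verdict.

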